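Gauge the spindle thread and put the comb leaves away

ROBOT

A 7-joint arm with a two-finger parallel gripper is mounted at the origin on a cart in front of the work surface, level with it; the furniture and walls round the work are solid. World frame = base frame: x ahead of the robot, y to its left, z up, the work surface at z = 0. Lengths are in m, angles in rad, forces in N, time in s.
With the tool pointing down it reaches from about 0.425 to 0.825 m from the base axis. Payload 3.6 kg.
Tool frame: the origin (TCP) lies where the fingers leave the gripper's body, on its centre line; the fingertips stand 73 mm ahead of it and the grasp point (between the pads) lies 54 mm ahead of it; z points along the fingers, y is the line along which they close (so a half turn about z gives the same grasp; the last joint's range is limited). The gripper opens to 85 mm and grips with 20 to 120 N. Pads are 22 mm wide; open, the fingers measure 114 mm over their backs; the gripper's body (76 mm by 85 mm) begins 54 mm behind the grasp point. The pads swing forward as they close: fully open they stand 13 mm farther back than shut.
Start: joints at [1.296, 0.615, -0.013, 1.423, 0.008, 1.103, -0.04], TCP at [0.159, -0.63, 0.304] pointing down, gripper open.
Joint ranges: [-3.12, 3.12], [-0.3, 2.06], [-1.34, 1.32], [0.26, 2.42], [-1.36, 4.5], [0.01, 1.98], [-2.84, 2.84]. Speed limits (rad/s): [2.79, 2.79, 3.14, 3.14, 3.14, 3.14, 3.14].

INTERFACE

Orientations are given as a unit quaternion [x, y, z, w].
In Python, from station import arm, snapshot, camera_info, ticket gives the robot as it stands. Calls block until the motion is done:
- arm.movep(position, orientation): joint-space move of the TCP to a pose.
- arm.line_to(position, velocity=0.15, ori=None): straight line of the TCP; ori=None keeps the orientation; velocity is the mean speed in m/s.
- arm.move_j(angles): joint-space move.
- arm.move_gripper(opening, effort=None): opening from 0.0 (shut) to 1.0 (fully open); effort is the grip in N (None keeps the last); returns when the fingers have stopped.
- arm.pause(seconds).
- arm.ik(position, orientation): joint angles nearest the present ones, or None.
- snapshot(name): name is "scene" or "top" or "wrist"; returns the picture (384x512x3 uint8, blue, green, red); there is no depth.
- camera_info(name): a dict with "fx", "fy", "cx", "cy" (pixels), "R" (3x3) and "t" (3): a world point X has camera coordinates R X + t; the wrist camera has in their place "T_tool_cam" (4x4, takes a point from camera to tool coordinates, whose origin is the TCP and whose axes are the flange's). Camera axes: x right, y down, z forward; pixel columns grow to the right and rows downward; lengths in m; the calibration is good to about 2 mm. A picture is of the moment at which its call begins: read the wrist's pose just before it. camera_info takes no time and is no camera call.
A pose or a line that the arm cannot do raises arm.MotionError and nothing moves.
- ticket.finish_job(): hands the job in; it is judged then, once.
Readings, each from a call of its own:
- arm.read_time(): time.
- arm.read_joint_positions(): joint angles.
- arm.read_dq(): joint speeds.
- arm.read_effort(): joint torques, N m.
- arm.read_tool_pos(): TCP position.
- arm.read_eef_rot(): TCP orientation.
- arm.read_ft_force(): force on the tool from outside, world axes, zero at the start.
- arm.read_wrist_torque(): the same for the moment, N m.
- arm.read_opening(): opening from 0.0 (shut) to 1.0 (fully open).
- arm.read_finger_force(): force on a finger pad.
Only numpy, scipy, OpenCV 4.12 (cv2) and the standard library are available. Lean on these libraries where they do the work, as an engineer would, in place of code of your own. Each camera call takes 0.05 s, during which the arm holds its last target. There are 200 camera calls.

TASK

Find out which comb leaf fits the thread of the spindle: lay the leaves on the gauging table one by one and slide their teeth into the thread. Leave the one leaf that goes fully home meshed in the thread near the red middle line, lay all the other leaves flat in the storage case, and slide the case's cover fully shut over them. Leave the other things on the desk alone.

Things in the scene. Friction and masses are not known exactly. Their poses are not given: they have to be found in the camera images.
- leaf_blue: comb leaf with blue tab: steel plate 72x10 mm (local y,z), x=-18 to +14, lying flat (at first on the plywood board, 36 mm above the desk); along its +x edge a row of teeth, 4 mm wide, 8 mm long, round-nosed, tips at x=+22, row centred on y=0; pitch differs per leaf. Upright blue tab, centred, 24 mm along x, 12 mm thick along y, from z=10 to 46: pinch its 12 mm. 90 g. Origin: plate underside below the tab. Not always there
- leaf_red: comb leaf with red tab: steel plate 72x10 mm (local y,z), x=-18 to +14, lying flat (at first on the plywood board, 36 mm above the desk); along its +x edge a row of teeth, 4 mm wide, 8 mm long, round-nosed, tips at x=+22, row centred on y=0; pitch differs per leaf. Upright red tab, centred, 24 mm along x, 12 mm thick along y, from z=10 to 46: pinch its 12 mm. 90 g. Origin: plate underside below the tab
- leaf_yellow: comb leaf with yellow tab: steel plate 72x10 mm (local y,z), x=-18 to +14, lying flat (at first on the plywood board, 36 mm above the desk); along its +x edge a row of teeth, 4 mm wide, 8 mm long, round-nosed, tips at x=+22, row centred on y=0; pitch differs per leaf. Upright yellow tab, centred, 24 mm along x, 12 mm thick along y, from z=10 to 46: pinch its 12 mm. 90 g. Origin: plate underside below the tab
- leaf_green: comb leaf with green tab: steel plate 72x10 mm (local y,z), x=-18 to +14, lying flat (at first on the plywood board, 36 mm above the desk); along its +x edge a row of teeth, 4 mm wide, 8 mm long, round-nosed, tips at x=+22, row centred on y=0; pitch differs per leaf. Upright green tab, centred, 24 mm along x, 12 mm thick along y, from z=10 to 46: pinch its 12 mm. 90 g. Origin: plate underside below the tab. Not always there
- fixture_1: gauging fixture 1 of two (exactly one stands here per run), 6 kg: a 48 mm threaded spindle (round crests 8 mm deep, top 50 mm above the desk) along local y between two black blocks 56 mm high; before it (-x side) a grey table, top 21 mm up, 116 mm along y, with a red middle line. The pitch differs per fixture; one leaf matches. Origin on the desk under the table, z up
- home_1 (a point): on fixture 1: where the origin of the matching leaf lies when fully home mid-thread, flat on the table, axes parallel (x: level, table to spindle). The table spans x=-72 to +9 mm here. A leaf laid with its origin at x=-30 mm clears the thread; slide it along +x. The match enters with 1.5 to 2.5 mm of play along y; other leaves stop on the crests 6 to 8 mm short
- fixture_2: gauging fixture 2 of two (exactly one stands here per run), 6 kg: a 48 mm threaded spindle (round crests 8 mm deep, top 50 mm above the desk) along local y between two black blocks 56 mm high; before it (-x side) a grey table, top 21 mm up, 116 mm along y, with a red middle line. The pitch differs per fixture; one leaf matches. Origin on the desk under the table, z up
- home_2 (a point): on fixture 2: where the origin of the matching leaf lies when fully home mid-thread, flat on the table, axes parallel (x: level, table to spindle). The table spans x=-72 to +9 mm here. A leaf laid with its origin at x=-30 mm clears the thread; slide it along +x. The match enters with 1.5 to 2.5 mm of play along y; other leaves stop on the crests 6 to 8 mm short
- case: grey storage case, fixed: compartment 138x86 mm inside (local x,y), floor 5 mm and rim 59 mm above the desk, walls 5 mm. It takes three flat leaves side by side, their 72 mm along y, at x=-43, +2, +47 mm with their teeth toward -x. Beyond it (x=74 to 222) is the deck for the open cover; two side rails reach 67 mm high. Origin: on the desk under the centre of the compartment; z up
- cover (a joint): black cover sliding flat along the case's x, 60 to 65 mm above the desk: 0 = shut over the whole compartment, 0.146 m = fully open (toward the case's +x). Friction about 2 N; it stays where left. It starts part open. Leaves in the compartment clear it
- cover_grip (a point): grip point in the cover's orange bar, 12 mm below its top: the bar is 12 mm thick along the case's x (pinch it across this), 60 mm long along y, 26 mm high above the cover, top 91 mm above the desk; axes as the case's
- mug_1: white mug, 95 mm high, a bystander; origin at its foot
- board: plywood board, fixed, on which the leaves lie at first: 175x310 mm (x,y), top 36 mm above the desk, with a rim strip 6 mm higher all round; it bridges the keyboard. Origin on the desk under its centre
- tape_roll: roll of black tape, 63 mm, a bystander
- flux_jar: amber jar with green cap, 67 mm high, a bystander

How it is judged:
By the outcome, as a careful person would: the job done as asked, in the order asked, and still so for the second after the job is handed in, with the robot touching nothing.
Of fixture_1, fixture_2 only 1 to 1 are there at a start; the rules pass over those that are not, and their reading is None.
Of leaf_blue, leaf_green only 1 to 2 are there at a start; the rules pass over those that are not, and their reading is None.
At some moment in a run one of leaf_blue, leaf_red, leaf_yellow, leaf_green may be knocked a few centimetres aside while the robot is not near it.
It also fails if it takes over 210 s, if anything falls off the work surface, if the arm or the gripper's body presses on something with over 40 N, if the wrist force passes 120 N, or if a joint passes its speed limit or range.

## Working session

There is one attempt and no reset: what is moved stays moved. The work goes in short steps, each a Python script; the robot and the scene stay as the last script left them, time stands still between calls to the robot, and variables do not carry over. Pictures are saved under pics/ and viewed, at most 17 in all, crops included, and the job is handed in when it is done.

```bash
ls; mkdir -p pics
python3 - <<'E'
from station import arm, snapshot, camera_info
import cv2
for n in("scene","top"):
    cv2.imwrite(f"pics/{n}0.png",cv2.resize(snapshot(n),(768,576),interpolation=cv2.INTER_CUBIC))
    print(n,camera_info(n))
print(camera_info("wrist"))
print(arm.read_tool_pos(),arm.read_eef_rot(),arm.read_time(),arm.read_opening())
E
```

```text
pics
scene {'fx': 438.3332511203427, 'fy': 438.3332511203427, 'cx': 256.43306017955746, 'cy': 189.57625870044103, 'R': array([[-0.11919714, -0.99271317, -0.01768039],
       [-0.78397843,  0.10503088, -0.61183849],
       [ 0.60923712, -0.05906836, -0.79078509]]), 't': array([0.07538702, 0.48797152, 0.86518486])}
top {'fx': 378.59136071972574, 'fy': 378.59136071972574, 'cx': 257.22617512018127, 'cy': 188.84826602957943, 'R': array([[-0.00803162, -0.99995678,  0.00468235],
       [-0.99336422,  0.00744125, -0.11477   ],
       [ 0.1147302 , -0.00557307, -0.99338106]]), 't': array([0.03374896, 0.53552161, 0.93738707])}
{'fx': 270.48051344216253, 'fy': 270.48051344216253, 'cx': 256.1360822473308, 'cy': 187.60301456427516, 'T_tool_cam': array([[-1.10114854e-03, -9.47302282e-01, -3.20339153e-01,
         8.17330032e-02],
       [ 9.99999374e-01, -1.10610058e-03, -1.66499311e-04,
         3.56732686e-05],
       [-1.96602145e-04, -3.20339136e-01,  9.47302908e-01,
        -7.04834199e-02],
       [ 0.00000000e+00,  0.00000000e+00,  0.00000000e+00,
         1.00000000e+00]])}
[ 0.15932364 -0.62963114  0.30285508] [ 9.92330928e-01  1.23604077e-01 -1.39024283e-04 -1.15814482e-03] 0.1 0.9993364780822271
```

View pics/scene0.png

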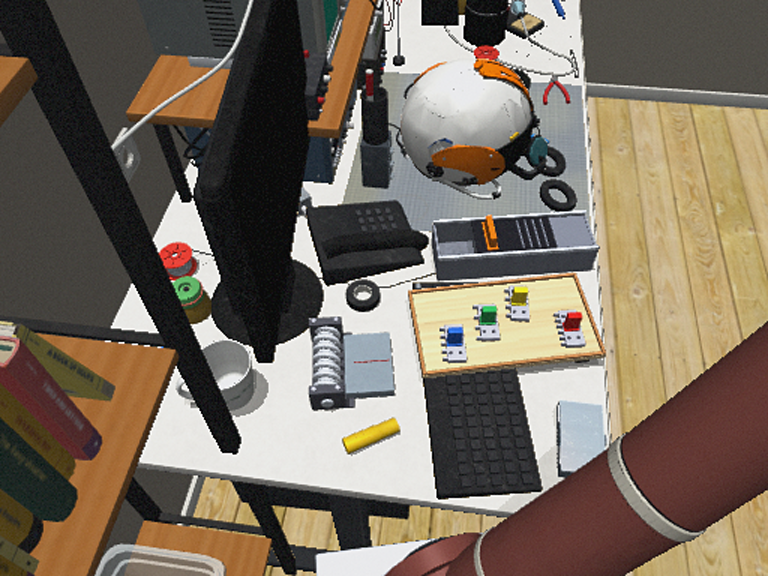

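View pics/top0.png

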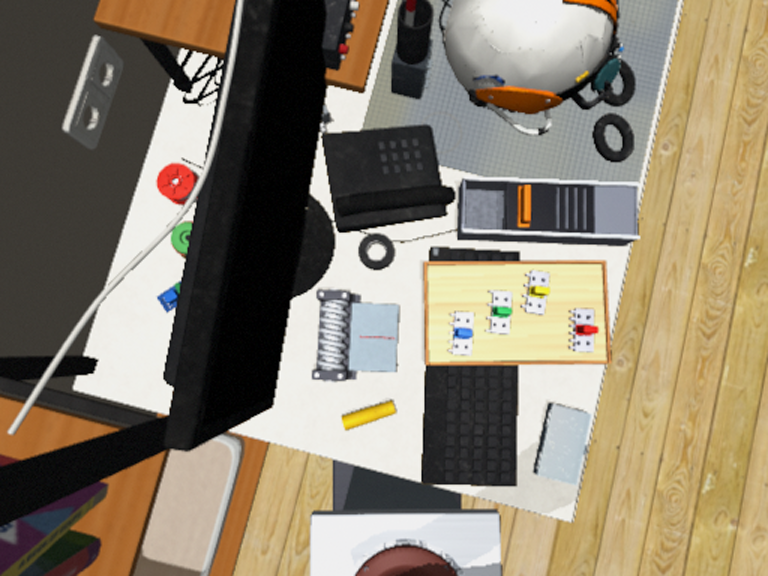

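The top view shows all four leaves on the board. Tabs in the 768-px picture are blue (463,334), green (502,311), yellow (539,291) and red (587,329). The fixture's red line is at (378,337). The case is at upper right, with the cover part open to the right and its bar at (525,205). Next I'll cast rays to get positions and take a closer look.

```bash
cat > h.py <<'E'
from station import arm, snapshot, camera_info, ticket
import numpy as np, cv2
from scipy.spatial.transform import Rotation as Ro
def cam(name):
    """camera as (K params, centre C, R cam->world); read before the snapshot"""
    c=camera_info(name)
    if name!="wrist": return c,-c["R"].T@c["t"],c["R"].T
    T=c["T_tool_cam"]; R=Ro.from_quat(arm.read_eef_rot()).as_matrix()
    return c,R@T[:3,3]+np.array(arm.read_tool_pos()),R@T[:3,:3]
def ray(k,u,v,z):
    c,C,R=k; d=R@np.array([(u-c["cx"])/c["fx"],(v-c["cy"])/c["fy"],1]); return C+d*(z-C[2])/d[2]
def proj(k,X):
    c,C,R=k; p=R.T@(np.array(X)-C); return c["fx"]*p[0]/p[2]+c["cx"],c["fy"]*p[1]/p[2]+c["cy"]
def look(name): k=cam(name); return k,snapshot(name)
HUE=dict(red=(172,8),yellow=(23,33),green=(45,80),blue=(100,125))
def mask(im,col,smin=120,vmin=70):
    h,s,v=cv2.split(cv2.cvtColor(im,cv2.COLOR_BGR2HSV)); a,b=HUE[col]
    m=((h>=a)&(h<=b)) if a<b else ((h>=a)|(h<=b))
    return (m&(s>smin)&(v>vmin)).astype(np.uint8)
def blobs(m,amin=15):
    n,l,st,ce=cv2.connectedComponentsWithStats(m); return [(ce[i],st[i]) for i in range(1,n) if st[i][4]>=amin]
def down(a): return [np.cos(a/2),np.sin(a/2),0,0]
E
python3 - <<'E'
from h import *
k,im=look("top")
for c in HUE:
    for ce,st in blobs(mask(im,c)): print(c,ce.round(1),st,ray(k,*ce,0.08).round(3))
P=lambda u,v,z:ray(k,u/1.5,v/1.5,z).round(3)
print("case corners rim",P(460,181,.06),P(460,233,.06),P(637,183,.067),"bar",P(525,205,.09),"cover edge",P(507,205,.062))
print("line",P(358,337,.021),P(396,338,.021),"spindle blocks",P(336,294,.056),P(332,374,.056))
ks=cam("scene")
# monitor near-corner from the scene
print("mon",[ray(ks,265/1.5,355/1.5,z).round(3) for z in(0,.1,.2)])
for p in [(0.55,-0.0,0.3),(0.55,-.17,.3),(.55,-.3,.3),(.75,-.2,.3)]:
    for a in (-np.pi/2,0,np.pi/2,np.pi): q=arm.ik(p,down(a)); print(p,round(a,1),None if q is None else np.round(q,2))
E
```

```text
red [272.8   3.2] [271   0   5   8  29] [ 1.011 -0.014  0.08 ]
red [228.5  32.1] [226  29   6   7  37] [0.933 0.1   0.08 ]
red [117.1 121.3] [105 109  27  27 492] [0.701 0.375 0.08 ]
red [390.4 219.6] [384 217  15   7  86] [ 0.453 -0.29   0.08 ]
red [  3.7 306.4] [  0 303  12   7  46] [0.258 0.624 0.08 ]
red [272.7 371.3] [238 365  60  19 191] [ 0.108 -0.002  0.08 ]
red [264.4 379.9] [252 377  26   7  97] [0.089 0.017 0.08 ]
yellow [387.9  50.7] [385  48   7   7  18] [ 0.88  -0.305  0.08 ]
yellow [358.9 194. ] [353 191  14   8  86] [ 0.516 -0.217  0.08 ]
yellow [244.8 276.3] [228 268  35  18 313] [0.322 0.061 0.08 ]
yellow [485.9 321.3] [483 319   6   5  15] [ 0.214 -0.502  0.08 ]
yellow [489.8 334.8] [488 331   4   9  20] [ 0.184 -0.509  0.08 ]
yellow [ 57.1 338.1] [ 52 332  10  12  41] [0.186 0.496 0.08 ]
yellow [ 18.6 372.6] [  1 351  46  33 156] [0.11 0.58 0.08]
green [119.8 159.5] [115 151  12  16  77] [0.605 0.365 0.08 ]
green [118.3 191.6] [117 189   3   7  15] [0.526 0.366 0.08 ]
green [334.3 207.5] [329 205  12   6  64] [ 0.483 -0.156  0.08 ]
blue [331.7  52.6] [327  51   9 
[... 854 characters left out ...]
.32  0.5  -0.09  1.65  0.05  0.99 -1.36]
(0.55, -0.17, 0.3) 1.6 [ 0.55  0.54 -0.46  1.64  0.27  1.03  0.01]
(0.55, -0.17, 0.3) 3.1 [ 0.74  0.61 -0.79  1.64  0.47  1.1   1.39]
(0.55, -0.3, 0.3) -1.6 [ 0.22  0.61  0.43  1.51 -0.27  1.08 -2.44]
(0.55, -0.3, 0.3) 0 [ 0.47  0.58 -0.    1.5   0.    1.06 -1.11]
(0.55, -0.3, 0.3) 1.6 [ 0.68  0.6  -0.37  1.49  0.24  1.09  0.26]
(0.55, -0.3, 0.3) 3.1 [ 0.89  0.68 -0.77  1.49  0.5   1.17  1.61]
(0.75, -0.2, 0.3) -1.6 [ 0.07  0.88  0.42  0.96 -0.33  1.36 -2.72]
(0.75, -0.2, 0.3) 0 [ 0.25  0.85 -0.03  0.95  0.03  1.34 -1.35]
(0.75, -0.2, 0.3) 1.6 [ 0.37  0.87 -0.37  0.94  0.28  1.37  0.07]
(0.75, -0.2, 0.3) 3.1 [ 0.51  0.94 -0.77  0.94  0.6   1.45  1.48]
```

Run:
```python
from h import *
pts=[(.45,-.19,.30),(.45,.0,.3),(.445,.045,.2),(.445,.085,.12),(.45,-.29,.12),(.655,-.13,.12),(.655,-.22,.12)]
for p in pts:
    for a in (-np.pi/2,np.pi/2): q=arm.ik(p,down(a)); print(p,round(a,1),None if q is None else np.round(q,2))
arm.movep((.47,-.19,.27),down(np.pi/2)); k,im=look("wrist")
cv2.imwrite("pics/w1.png",cv2.resize(im,(800,600),interpolation=cv2.INTER_CUBIC))
for c in HUE: print(c,[(ce.round(1),st[2:],ray(k,*ce,.07).round(3)) for ce,st in blobs(mask(im,c),60)])
arm.movep((.46,.03,.22),down(np.pi/2)); k,im=look("wrist")
cv2.imwrite("pics/w2.png",cv2.resize(im,(800,600),interpolation=cv2.INTER_CUBIC))
print([(ce.round(1),st,ray(k,*ce,.021).round(4)) for ce,st in blobs(mask(im,"red"),20)])
print(arm.read_time(),arm.read_tool_pos())
```

```text
(0.45, -0.19, 0.3) -1.6 [ 0.1   0.39  0.36  1.89 -0.17  0.89 -2.6 ]
(0.45, -0.19, 0.3) 1.6 [ 0.68  0.4  -0.45  1.87  0.22  0.91  0.12]
(0.45, 0.0, 0.3) -1.6 [-0.8   0.52  1.14  2.   -0.57  0.99 -2.53]
(0.45, 0.0, 0.3) 1.6 [ 0.4   0.36 -0.6   1.97  0.26  0.89 -0.34]
(0.445, 0.045, 0.2) -1.6 [ 0.57  0.73 -1.15  2.09  0.88  0.92  2.06]
(0.445, 0.045, 0.2) 1.6 [ 0.23  0.52 -0.54  2.1   0.44  0.64 -0.62]
(0.445, 0.085, 0.12) -1.6 [ 0.45  0.94 -1.15  2.14  1.16  0.93  1.73]
(0.445, 0.085, 0.12) 1.6 [-0.05  0.64 -0.27  2.15  0.43  0.4  -0.67]
(0.45, -0.29, 0.12) -1.6 [ 0.29  0.73  0.38  1.94 -0.48  0.56 -2.15]
(0.45, -0.29, 0.12) 1.6 [ 0.71  0.71 -0.28  1.93  0.35  0.55  0.2 ]
(0.655, -0.13, 0.12) -1.6 [-0.07  0.88  0.44  1.55 -0.46  0.82 -2.6 ]
(0.655, -0.13, 0.12) 1.6 [ 0.37  0.87 -0.37  1.53  0.39  0.82 -0.16]
(0.655, -0.22, 0.12) -1.6 [ 0.06  0.91  0.44  1.47 -0.46  0.86 -2.49]
(0.655, -0.22, 0.12) 1.6 [ 0.47  0.89 -0.33  1.45  0.35  0.85  0.02]
red [(array([243.5, 263.1]), array([ 15,  35, 397], dtype=int32), array([ 0.454, -0.294,  0.07 ]))]
yellow [(array([299.6, 204.2]), array([ 21,  33, 490], dtype=int32), array([ 0.516, -0.22 ,  0.07 ]))]
green [(array([270.6, 148.5]), array([ 16,  29, 383], dtype=int32), array([ 0.484, -0.16 ,  0.07 ]))]
blue [(array([236.4,  82.4]), array([ 18,  30, 420], dtype=int32), array([ 0.451, -0.097,  0.07 ]))]
[]
3.1 [0.46074002 0.02784626 0.22017495]
```

View pics/w1.png

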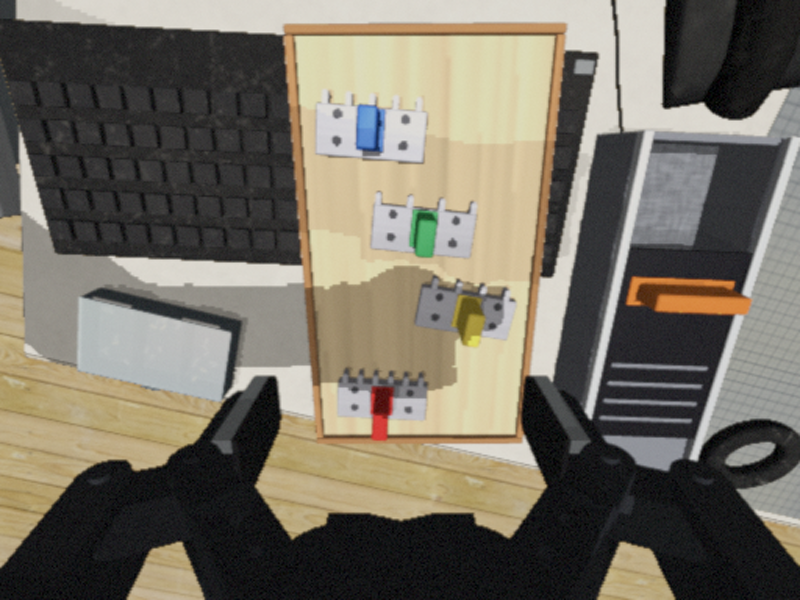

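View pics/w2.png

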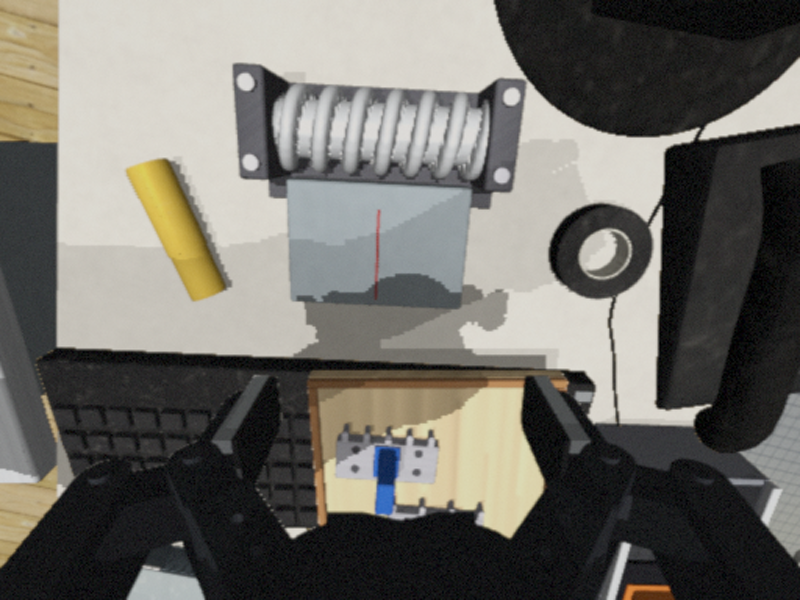

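w1 shows all teeth facing +y. Rough pitches are blue 15 mm (5 teeth), green 23 mm, yellow 19 mm (shaded, at (465,320)) and red 12.5 mm. In w2 the spindle crests are about 34 px apart (290…459), which is about 19 mm, so yellow is the likely match and I'll test it first. The red line runs from (378,210) to (376,298). Next come the case and the cover.

Run:
```python
from h import *
k,im=look("wrist")
m=mask(im,"red",80,60); 
for ce,st in blobs(m,10): print("red",ce.round(1),st)
ys,xs=np.where(m[120:200,220:260]); ys+=120; xs+=220
L=np.array([ray(k,x,y,.021) for x,y in zip(xs,ys)])[:,:2]
d=np.linalg.svd(L-L.mean(0))[2][0]; print("line c",L.mean(0),"ends",L[L[:,1].argmin()],L[L[:,1].argmax()],"dir deg",np.degrees(np.arctan2(*d[::-1])))
s=.64
for n,z,pp in (("table",.021,[(288,180),(471,186),(462,307),(291,302)]),("bolts",.056,[(246,82),(250,162),(512,97),(501,175)])):
    print(n,[ray(k,u*s,v*s,z)[:2].round(4).tolist() for u,v in pp])
arm.movep((.60,-.22,.30),down(0)); k,im=look("wrist")
h=cv2.cvtColor(im,cv2.COLOR_BGR2HSV); o=((h[...,0]>=5)&(h[...,0]<=18)&(h[...,1]>190)&(h[...,2]>90)).astype(np.uint8)
for ce,st in blobs(o,60): print("orange",ce.round(1),st,ray(k,*ce,.088).round(4))
cv2.imwrite("pics/w3.png",cv2.resize(im,(800,600),interpolation=cv2.INTER_CUBIC))
np.savez("w3.npz",C=k[1],R=k[2]); print(k[1],arm.read_time())
```

```text
red [240.7 161.7] [240 134   3  57  59]
line c [0.44449431 0.04619513] ends [0.44303407 0.01602483] [0.44641683 0.07449697] dir deg 86.88142916986077
table [[0.3912, 0.0927], [0.5043, 0.0886], [0.5021, 0.0084], [0.386, 0.0126]]
bolts [[0.3834, 0.1426], [0.3808, 0.1043], [0.5172, 0.1351], [0.5144, 0.097]]
[ 0.68152836 -0.2187152   0.36973613] 4.3417
```

View pics/w3.png

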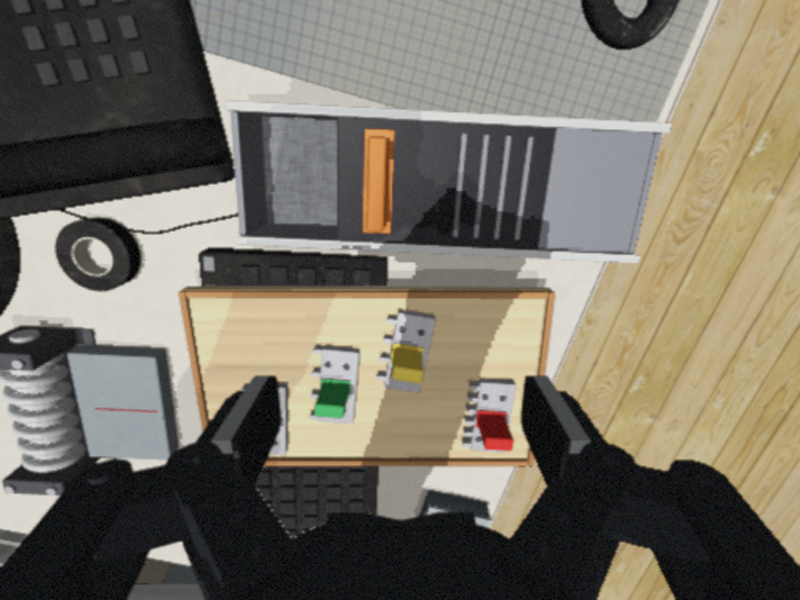

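w3 shows the case: rail corners near (233,105), (668,128), (637,260) and (240,245), and the bar around (377,182). The cover's left edge is near (340,180) and the bare deck is at right. Now I'll grip the bar and pull the cover open.

```bash
cat > cs.py <<'E'
from h import *
E
python3 - <<'E'
from h import *
c=camera_info("wrist"); f=np.load("w3.npz"); k=(c,f["C"],f["R"]); P=lambda u,v,z: ray(k,u*.64,v*.64,z)
tl,tr,br,bl=[P(*p,.067)[:2] for p in((233,105),(668,128),(637,260),(240,245))]
print("corners",tl,tr,br,bl)
ax=(tr-tl+br-bl); ax/=np.linalg.norm(ax); print("axis deg",np.degrees(np.arctan2(ax[1],ax[0])))
b=P(377,182,.085); print("bar",b, "cover edge",P(340,180,.063),P(364,130,.091),P(364,230,.091),P(388,182,.091))
yaw=np.arctan2(ax[1],ax[0])+np.pi/2
q=down(yaw); x,y=b[:2]
arm.movep((x,y,.23),q); k,im=look("wrist"); cv2.imwrite("pics/w4.png",im)
arm.move_gripper(.6,40)
arm.line_to((x,y,.143),.12); print("F",np.round(arm.read_ft_force(),1))
arm.move_gripper(0,50); print("open",arm.read_opening(),np.round(arm.read_ft_force(),1))
p=np.array(arm.read_tool_pos()); s=0; step=.01
u=np.array([ax[0],ax[1],0])
while s<.1:
    s+=step; arm.line_to(p+u*s,.06); F=np.array(arm.read_ft_force())
    print(round(s,3),np.round(F,1),np.round(arm.read_tool_pos(),4))
    if abs(F@u)>12: break
print(arm.read_time())
E
```

```text
corners [ 0.70916112 -0.10817443] [ 0.69539257 -0.39680831] [ 0.60479093 -0.3925654 ] [ 0.61554334 -0.10147721]
axis deg -92.42204073580464
bar [ 0.66146643 -0.20305989  0.085     ] cover edge [ 0.66124367 -0.17586647  0.063     ] [ 0.69292931 -0.19589245  0.091     ] [ 0.63102247 -0.19426298  0.091     ] [ 0.66189877 -0.21042456  0.091     ]
F [0.  0.  0.7]
open 0.12593811212594935 [0.2 0.9 2.9]
0.01 [ 0.1 -0.6  1. ] [ 0.6613 -0.2148  0.144 ]
0.02 [ 1.4 -1.5  1. ] [ 0.6609 -0.2249  0.144 ]
0.03 [-0.7 -1.7  0.3] [ 0.6604 -0.2345  0.144 ]
0.04 [-0.3 -1.5  1.1] [ 0.66   -0.2445  0.144 ]
0.05 [-0.9 -1.7  2.2] [ 0.6595 -0.2545  0.144 ]
0.06 [-0.9 -0.7  1.2] [ 0.6591 -0.2645  0.144 ]
0.07 [-0.8 -0.9  1.3] [ 0.6586 -0.2745  0.144 ]
0.08 [-4.4  9.6  6.8] [ 0.6588 -0.2759  0.144 ]
0.09 [-7.8 21.3 10.8] [ 0.6591 -0.277   0.144 ]
9.45
```

Run:
```python
from h import *
p=np.array(arm.read_tool_pos()); p[1]=-.2755; arm.line_to(p,.05); arm.move_gripper(.6); print(arm.read_ft_force(),arm.read_tool_pos())
p[2]=.25; arm.line_to(p,.2)
arm.movep((.655,-.175,.22),down(np.pi/2)); k,im=look("wrist"); np.savez("w5.npz",C=k[1],R=k[2])
cv2.imwrite("pics/w5.png",cv2.resize(im,(800,600),interpolation=cv2.INTER_CUBIC)); print(k[1],arm.read_time())
```

```text
[0.24746847 0.1355218  0.06738503] [ 0.65919502 -0.27589207  0.14388671]
[ 0.65424628 -0.09342383  0.28936811] 12.2667
```

View pics/w5.png

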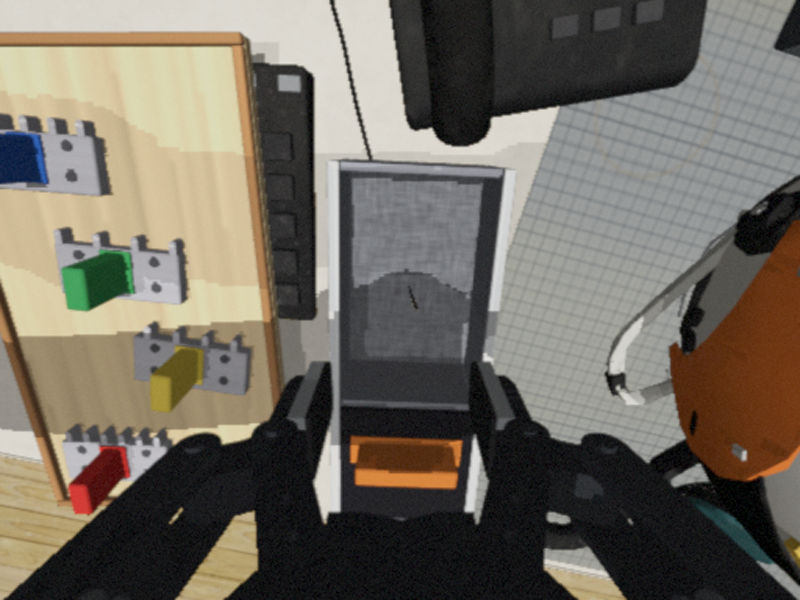

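Run:
```python
from h import *
c=camera_info("wrist"); f=np.load("w5.npz"); k=(c,f["C"],f["R"]); P=lambda u,v,z: ray(k,u*.64,v*.64,z)[:2].round(4)
print("end wall outer/inner rim",P(420,163,.059),P(418,178,.059),P(418,178,.005))
print("floor +x end",P(410,362,.005),"rim +x end",P(405,403,.059))
print("floor sides top",P(353,178,.005),P(482,178,.005),"bot",P(352,360,.005),P(467,362,.005))
print("rail sides",P(331,162,.067),P(330,390,.067),P(514,170,.067),P(342,390,.067),P(495,330,.067))
```

```text
end wall outer/inner rim [ 0.664  -0.0998] [ 0.663  -0.1073] [ 0.6651 -0.1106]
floor +x end [ 0.6605 -0.2442] rim +x end [ 0.6563 -0.2445]
floor sides top [ 0.6228 -0.1104] [ 0.7067 -0.1107] bot [ 0.617  -0.2425] [ 0.7033 -0.2443]
rail sides [ 0.6189 -0.0989] [ 0.611  -0.2301] [ 0.7112 -0.103 ] [ 0.6183 -0.2301] [ 0.7077 -0.191 ]
```

```bash
cat > cs.py <<'E'
from h import *
PH=np.radians(87.2); FX=np.array([np.cos(PH),np.sin(PH),0]); FY=np.array([-FX[1],FX[0],0])
HOME=np.array([.4464,.0825,.021])
CU=np.array([np.cos(np.radians(-92.2)),np.sin(np.radians(-92.2)),0]); CO=np.array([.662,-.176,.005])
def locate(col,approx,z=.036,hz=.235):
    """hover and look: plate rectangle (low saturation) round the coloured tab -> origin xy, heading"""
    arm.movep((approx[0],approx[1],hz),down(np.pi/2)); k,im=look("wrist")
    b=min(blobs(mask(im,col),60),key=lambda b:np.linalg.norm(ray(k,*b[0],z+.03)[:2]-approx[:2]))
    h=cv2.cvtColor(im,cv2.COLOR_BGR2HSV); m=(((h[...,1]<60)&(h[...,2]>40))|(mask(im,col,100,40)>0)).astype(np.uint8)
    # keep the connected piece that holds the tab, then drop the tab itself
    n,l=cv2.connectedComponents(m); t=l[int(b[0][1]),int(b[0][0])]
    pl=((l==t)&(h[...,1]<60)).astype(np.uint8); pl=cv2.morphologyEx(pl,cv2.MORPH_OPEN,np.ones((2,2),np.uint8))
    cv2.imwrite(f"pics/m_{col}.png",np.hstack([im,cv2.merge([pl*255]*3)]))
    ys,xs=np.where(pl); g=np.array([ray(k,x,y,z+.01)[:2] for x,y in zip(xs,ys)],np.float32)
    (cx,cy),(w,hh),an=cv2.minAreaRect(g*1000)
    if w>hh: an+=90          # direction of the short side... heading near 90 deg
    an=(an-90+45)%90-45+90
    th=np.radians(an); d=np.array([np.cos(th),np.sin(th)]); o=np.array([cx,cy])/1000-.002*d
    print(col,"tab",ray(k,*b[0],z+.03)[:2].round(4),"origin",o.round(4),"size",round(w,1),round(hh,1),"heading",round(an,1))
    return o,th
def grasp(o,th,base=.036,op=.5):
    arm.move_gripper(op,50)
    arm.movep((o[0],o[1],base+.15),down(th)); arm.line_to((o[0],o[1],base+.090),.1)
    arm.move_gripper(0,50); print("grip",round(arm.read_opening(),3),np.round(arm.read_ft_force(),1))
    arm.line_to((o[0],o[1],base+.17),.15); print("lifted",round(arm.read_opening(),3),np.round(arm.read_ft_force(),1))
def F(): return np.array(arm.read_ft_force())
E
python3 - <<'E'
from cs import *
o,th=locate("yellow",np.array([.516,-.217]))
E
```

```text
yellow tab [ 0.5172 -0.222 ] origin [ 0.5164 -0.2234] size 41.4 77.2 heading 79.6
```

View pics/m_yellow.png

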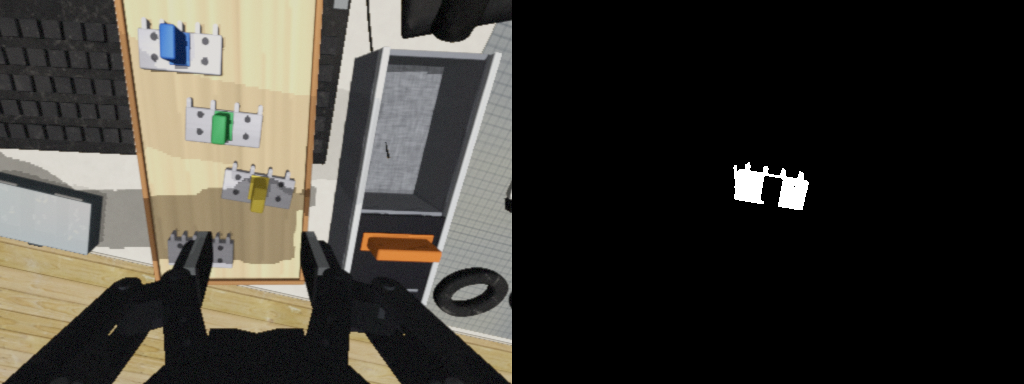

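The mask on the right picks out the plate with its 4 teeth around (770,187); the heading of 80° agrees with the picture. Now I'll grasp yellow and gauge it.

```bash
cat >> cs.py <<'E'
def lay(x=-.030,y=0.):
    p=HOME+FX*x+FY*y; q=down(PH)
    arm.movep((p[0],p[1],.021+.15),q)
    z=.021+.094; arm.line_to((p[0],p[1],z),.1); f0=F()
    while F()[2]-f0[2]<3 and z>.021+.086: z-=.001; arm.line_to((p[0],p[1],z),.02)
    print("laid z",round(z-.021,4),F().round(1)); return z
def slide(x0,x1,z,y=0.,fmax=10,st=.002):
    f0=F()
    x=x0
    while x<x1-1e-6:
        x=min(x+st,x1); p=HOME+FX*x+FY*y; arm.line_to((p[0],p[1],z),.03); f=F()-f0
        t=np.array(arm.read_tool_pos()); xr=(t-HOME)@FX
        print(round(x*1e3,1),"real",round(xr*1e3,1),round((t-HOME)@FY*1e3,1),"f",(f@FX).round(1),(f@FY).round(1),f[2].round(1))
        if -(f@FX)>fmax: break
    return x
E
python3 - <<'E'
from cs import *
grasp(np.array([.5164,-.2234]),np.radians(79.6))
z=lay(); x=slide(-.03,-.012,z,st=.006); x=slide(x,.006,z)
print(arm.read_time())
k,im=look("wrist"); cv2.imwrite("pics/w6.png",cv2.resize(im,(800,600),interpolation=cv2.INTER_CUBIC))
E
```

```text
grip 0.132 [ 0.6 -0.1  4.6]
lifted 0.13 [-0.8  0.6 -1.4]
laid z 0.09 [-1.6 -0.  10. ]
-24.0 real -27.2 -0.2 f -6.2 -0.4 2.7
-18.0 real -21.7 -0.3 f -7.2 -0.9 2.0
-12.0 real -15.8 -0.4 f -7.1 -0.9 3.1
-10.0 real -14.2 -0.4 f -0.6 -0.5 -0.9
-8.0 real -12.4 -0.4 f -0.6 -0.2 0.6
-6.0 real -10.5 -0.4 f -1.5 -0.2 0.2
-4.0 real -8.5 -0.4 f -2.7 -0.2 -0.2
-2.0 real -6.5 -0.4 f -2.3 -0.3 0.6
-0.0 real -4.5 -0.4 f -0.6 0.3 -0.6
2.0 real -2.3 -0.4 f -1.9 -1.5 -0.5
4.0 real -0.2 -0.4 f -1.6 -0.9 0.1
6.0 real 0.7 -0.4 f -3.0 -0.6 0.0
21.4417
```

View pics/w6.png

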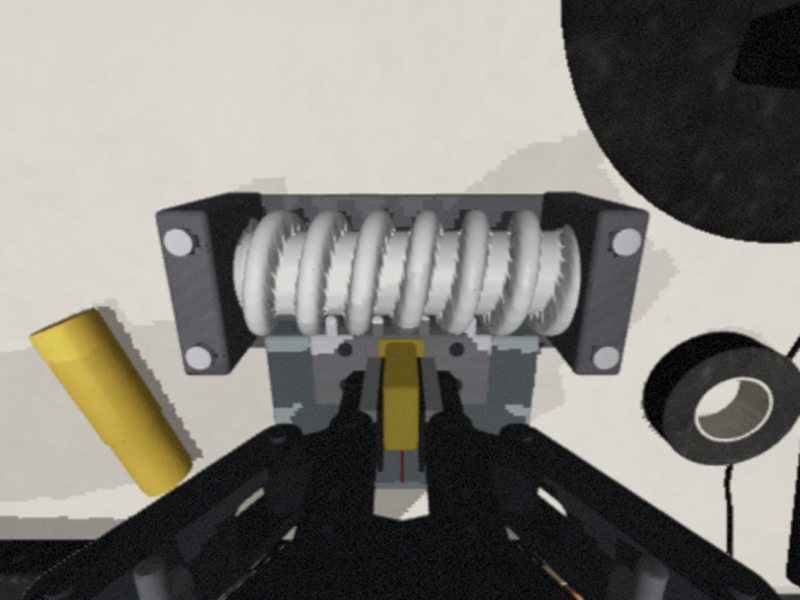

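w6 shows the teeth (332, 378, 470 px) entering the gaps between the crests, with the leaf centred on the red line. I'll press a little further to confirm the end stop.

Run:
```python
from cs import *
t=np.array(arm.read_tool_pos()); print(F()@FX)
x=slide(.006,.012,t[2]-.0005,fmax=10,st=.001)
# relax, then feel the play along y
t=np.array(arm.read_tool_pos()); arm.line_to(t,.03); print("rel",F().round(1),((t-HOME)@FX*1e3).round(2))
for s in (-.003,.003,0):
    arm.line_to(t+FY*s,.03); print(s,((np.array(arm.read_tool_pos())-t)@FY*1e3).round(2),(F()@FY).round(1))
k,im=look("wrist"); cv2.imwrite("pics/w7.png",cv2.resize(im[100:280,120:400],(784,504),interpolation=cv2.INTER_CUBIC)); print(arm.read_time())
```

```text
-9.986628976739363
7.0 real 0.9 -0.4 f -1.9 -0.1 -5.4
8.0 real 1.0 -0.5 f -3.1 -1.3 -4.0
9.0 real 1.2 -0.5 f -4.2 -1.4 -3.4
10.0 real 1.4 -0.5 f -5.5 -1.7 -2.4
11.0 real 1.5 -0.5 f -7.2 -1.4 -2.4
12.0 real 1.7 -0.5 f -8.4 -3.0 -0.8
rel [ 0.3 -6.2  1.5] 1.69
-0.003 -0.57 3.5
0.003 2.0 -2.0
0 1.39 1.5
24.3833
```

View pics/w7.png

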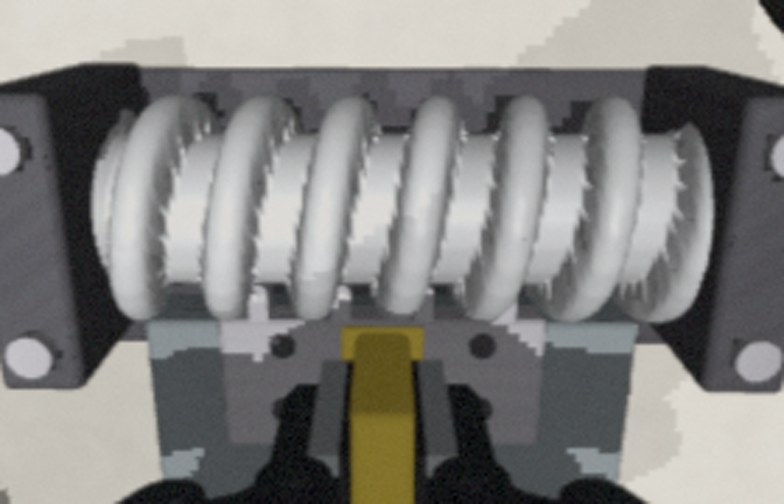

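Run:
```python
from cs import *
f=lambda u,v,z:(ray(k,120+u/2.8,100+v/2.8,z)-HOME)
k=cam("wrist")
for n,u,v,z in (("plate front L",245,322,.031),("plate front R",520,322,.031),("table front L",185,323,.021),("table R",595,322,.021)):
    r=f(u,v,z); print(n,(r@FX*1e3).round(1),(r@FY*1e3).round(1))
t=np.array(arm.read_tool_pos())
arm.move_gripper(.5); arm.line_to(t+[0,0,.07],.15)
p=t-FX*.02; arm.movep((p[0],p[1],.24),down(PH)); k,im=look("wrist")
np.savez("w8.npz",C=k[1],R=k[2]); cv2.imwrite("pics/w8.png",cv2.resize(im[60:300,100:420],(800,600),interpolation=cv2.INTER_CUBIC)); print(arm.read_time())
```

```text
plate front L 13.1 31.7
plate front R 13.1 -28.5
table front L 8.2 47.7
table R 8.5 -47.9
25.8083
```

View pics/w8.png

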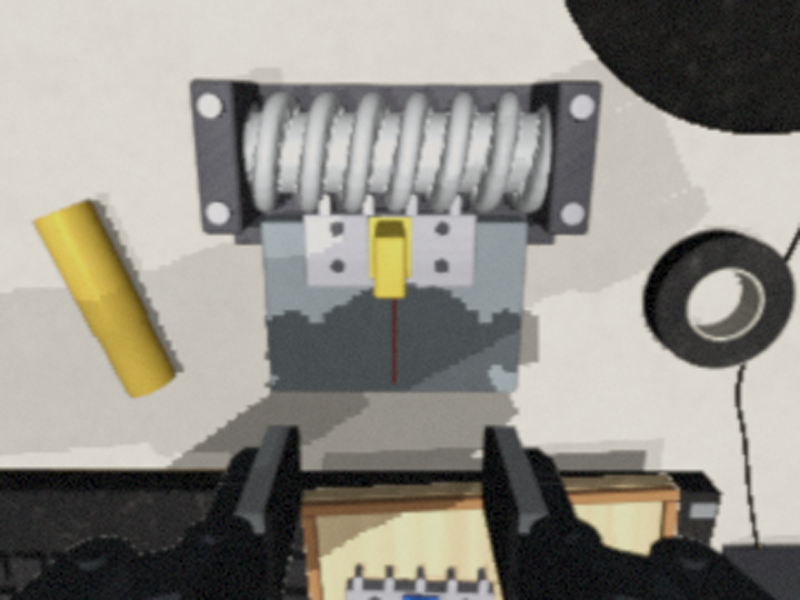

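w8 shows yellow meshed. Its plate edge sits about 5 mm past the table edge (expected 14−9 = 5 mm), so it is fully home. The plate centre (390 px) is about 2 mm from the red line (395 px), within the play. Now I'll store the other leaves, starting with blue.

```bash
cat >> cs.py <<'E'
def store(sx):
    p=CO+CU*sx; q=down(np.radians(87.8))
    arm.movep((p[0],p[1],.005+.09+.1),q); f0=F()
    arm.line_to((p[0],p[1],.005+.096),.1); z=.101; print("over floor",(F()-f0).round(1))
    while F()[2]-f0[2]<3 and z>.092: z-=.001; arm.line_to((p[0],p[1],z),.02)
    print("down z",round(z-.005,4),(F()-f0).round(1))
    arm.move_gripper(.35); arm.line_to((p[0],p[1],.2),.12); print("up",F().round(1),arm.read_time())
E
python3 - <<'E'
from cs import *
o,th=locate("blue",np.array([.451,-.097])); 
grasp(o,th); store(-.043)
k,im=look("wrist"); cv2.imwrite("pics/w9.png",im)
E
```

```text
blue tab [ 0.4495 -0.0948] origin [ 0.4505 -0.097 ] size 41.3 72.7 heading 85.7
grip 0.134 [-0.6 -0.2  6. ]
lifted 0.131 [ 0.3  0.1 -0.1]
over floor [ 1.6 -1.  -0.1]
down z 0.09 [-1.2 -0.   6.1]
up [-0.9 -0.7 -1. ] 33.6917
```

View pics/w9.png

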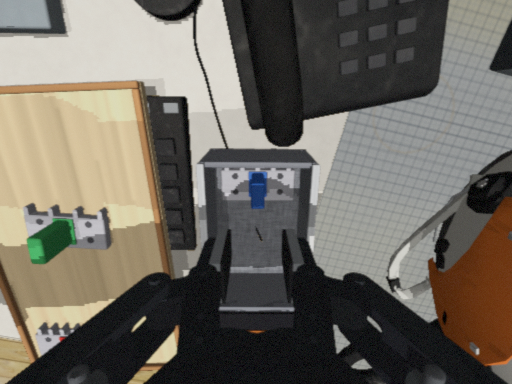

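w9 shows blue flat at the −x end of the compartment, around (258,185). Green is next, then red.

Run:
```python
from cs import *
for c,a,s in (("green",(.484,-.16),.002),("red",(.4535,-.293),.047)):
    o,th=locate(c,np.array(a))
    if np.linalg.norm(o-np.array(a))>.012 or abs(np.degrees(th)-88)>15: print("check!"); break
    grasp(o,th)
    if arm.read_opening()<.1: print("missed"); break
    store(s)
p=CO+CU*.0; arm.movep((p[0],p[1],.27),down(np.pi/2))
k,im=look("wrist"); cv2.imwrite("pics/w10.png",im)
```

```text
green tab [ 0.4845 -0.1598] origin [ 0.4652 -0.1612] size 46.2 115.0 heading 88.7
check!
```

View pics/w10.png

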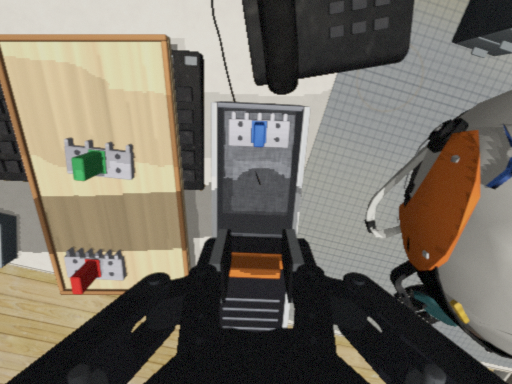

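w10 shows blue well placed; green at (98,160) and red at (95,266) are untouched. The green plate's mask bled into bright wood, so I'll lower the saturation threshold until the size fits.

```bash
python3 - <<'E'
s=open("cs.py").read()
s=s.replace('''    h=cv2.cvtColor(im,cv2.COLOR_BGR2HSV); m=''','''    h=cv2.cvtColor(im,cv2.COLOR_BGR2HSV)
    for smax in (60,50,42,35,28,22):
        r=_rect(k,im,h,b,col,z,smax)
        if r and 66<max(r[1])<80 and 35<min(r[1])<46: break
    else: raise SystemExit("no plate")
    (cx,cy),(w,hh),an=r
    if w>hh: an+=90
    an=(an-90+45)%90-45+90; th=np.radians(an); d=np.array([np.cos(th),np.sin(th)]); o=np.array([cx,cy])/1000-.002*d
    print(col,"tab",ray(k,*b[0],z+.03)[:2].round(4),"origin",o.round(4),"size",round(w,1),round(hh,1),"heading",round(an,1),smax)
    return o,th
def _rect(k,im,h,b,col,z,smax):
    m=''').replace("h[...,1]<60","h[...,1]<smax")
i=s.index("    (cx,cy),(w,hh),an=cv2.minAreaRect"); j=s.index("def grasp")
s=s[:i]+"    return cv2.minAreaRect(g*1000) if len(g)>50 else None\n"+s[j:]
open("cs.py","w").write(s)
E
python3 - <<'E'
from cs import *
for c,a,s in (("green",(.484,-.16),.002),("red",(.4535,-.293),.047)):
    o,th=locate(c,np.array(a))
    if np.linalg.norm(o-np.array(a))>.012 or abs(np.degrees(th)-88)>15: print("check!"); break
    grasp(o,th)
    if arm.read_opening()<.1: print("missed"); break
    store(s)
p=CO+CU*.0; arm.movep((p[0],p[1],.27),down(np.pi/2))
k,im=look("wrist"); cv2.imwrite("pics/w11.png",im)
E
```

```text
green tab [ 0.4845 -0.1598] origin [ 0.4843 -0.1618] size 40.7 75.2 heading 84.3 50
grip 0.135 [-1.   0.   5.5]
lifted 0.134 [-0.1  1.2 -1.7]
over floor [ 0.6  0.5 -1. ]
down z 0.09 [-1.1  1.4  5.5]
up [0.7 0.  0.4] 43.2583
red tab [ 0.4725 -0.2574] origin [ 0.4717 -0.259 ] size 41.0 78.2 heading 84.6 60
check!
```

View pics/w11.png

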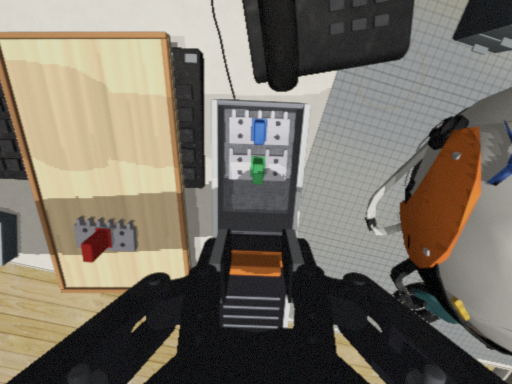

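w11 shows blue and green stored. Red, at (100,240), was knocked about 4 cm aside but still lies flat on the board, so I'll locate it again and store it.

Run:
```python
from cs import *
o,th=locate("red",np.array([.472,-.259]))
grasp(o,th)
if arm.read_opening()<.1: raise SystemExit("missed")
store(.047)
p=CO+CU*.0; arm.movep((p[0],p[1],.27),down(np.pi/2))
k,im=look("wrist"); cv2.imwrite("pics/w12.png",im)
```

```text
red tab [ 0.4732 -0.257 ] origin [ 0.4713 -0.2573] size 43.4 79.5 heading 84.3 60
grip 0.135 [ 0.7 -0.4  4.6]
lifted 0.131 [-0.6 -1.  -0.7]
over floor [ 0.  -0.3  0.4]
down z 0.09 [-2.8  0.4  5.6]
up [ 0.4  0.2 -0.6] 53.3
```

View pics/w12.png

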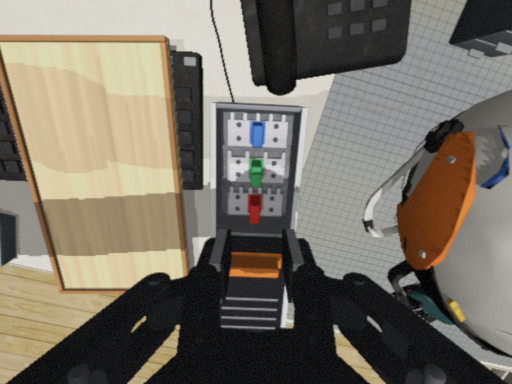

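w12 shows all three leaves flat in the case at (257,134), (257,172) and (255,207). Now I'll close the cover.

Run:
```python
from cs import *
q=down(np.radians(-2.3)); b=np.array([.659,-.2759,.144])
arm.movep((b[0],b[1],.24),q); arm.move_gripper(.6,50); arm.line_to(b,.12); arm.move_gripper(0,50); print(arm.read_opening(),F().round(1))
p=np.array(arm.read_tool_pos()); f0=F(); s=0
while s<.165:
    s+=.02 if s<.12 else .005; arm.line_to(p-CU*s,.08); f=F()-f0
    t=np.array(arm.read_tool_pos())
    if s>.11 or abs(f).max()>8: print(round(s,3),((t-p)@-CU*1e3).round(1),f.round(1))
    if f@CU>15: break
t=np.array(arm.read_tool_pos()); arm.line_to(t,.05); arm.move_gripper(.6); arm.line_to(t+[0,0,.11],.15)
arm.movep((.50,-.16,.33),down(np.pi/2)); print(arm.read_time())
k,im=look("top"); cv2.imwrite("pics/t2.png",cv2.resize(im[100:270,190:450],(780,510),interpolation=cv2.INTER_CUBIC))
```

```text
0.12404059515370067 [-0.8  2.1  4.2]
0.12 120.3 [ 5.9 -0.4 -5.8]
0.125 124.2 [ 6.1 -2.2 -6.6]
0.13 128.9 [ 6.5 -0.5 -5.8]
0.135 133.8 [ 6.8 -2.9 -6. ]
0.14 138.8 [ 6.2 -2.1 -6.5]
0.145 143.8 [ 6.9 -1.8 -6. ]
0.15 146.4 [ 6.7 -5.8 -7.4]
0.155 147.0 [  7.6 -11.6  -8. ]
0.16 147.5 [  8.1 -16.7 -10.3]
64.15
```

Run:
```python
from cs import *
arm.movep((.46,-.02,.25),down(np.pi/2)); k,im=look("wrist")
h=lambda p:(p-HOME)
for ce,st in blobs(mask(im,"yellow"),60): r=ray(k,*ce,.057)-HOME; print(ce,(r@FX*1e3).round(1),(r@FY*1e3).round(1))
arm.movep((.56,-.17,.30),down(0)); k,im2=look("wrist")
cv2.imwrite("pics/f.png",np.hstack([im[40:300,90:440],im2[20:280,60:500]])); print(arm.read_time())
```

```text
[116.66633166  92.93668342] -24.0 112.8
[240.59330144  72.95215311] -1.7 -0.6
65.9583
```

View pics/f.png

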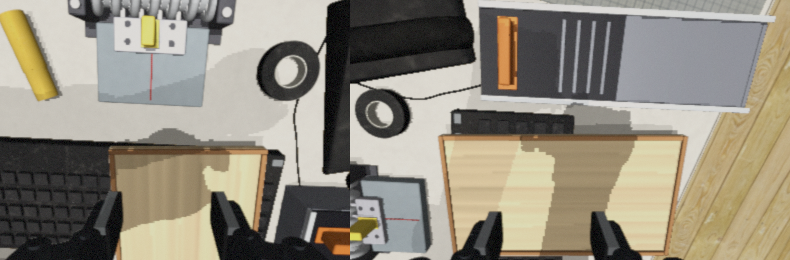

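The final view shows yellow meshed at the red line and the cover shut, having travelled 146 mm to a hard stop. Everything else is where it was, so I'm handing in.

```bash
python3 -c "
from h import *
print(ticket.finish_job())"
```

```text
the job is handed in; nothing more can be done
None
```

The yellow leaf fits and is meshed fully home at the red line; blue, green and red lie flat in the case with the cover fully shut, but I only gauged yellow, picking it first by its pitch in the pictures, so those three never went on the table.

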